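Load the scalding bath and click it on

TASK

Put the three pastry tools lying on the counter (the dough scraper, the round cutter and the small scoop) into the open well of the scalding bath. When all three are in, switch the bath on: turn the square dial on its control box clockwise from off, two clicks, to its last position, where it must stay by itself; the guard posts leave room for one click at a time, so let go and take the dial again by its other faces. Leave the other things on the counter where they are.

Things in the scene. Friction and masses are not known exactly. Their poses are not given: they have to be found in the camera images.
- bath: The scalding bath, one fixed machine. Origin on the counter; its x, y are the machine's axes (yaw within 0.3 rad). Open steel well: outer 240 (x) x 200 (y) mm, centred at y = +75 mm, rim 72 mm high, walls 6 mm and floor 12 mm thick. Grey control box 130 (x) x 110 (y) x 70 mm high, centred at y = -80 mm, the dial in the middle of its top, guard posts at the dial's +y and -y sides.
- well_floor (a point): Centre of the well's inner floor, 12 mm above the counter; axes as the bath's. Inside the well is 228 (x) x 188 (y) mm, 60 mm deep.
- post_left (a point): Top centre of the guard post on the dial's +y side (bath axes): fixed steel pin 10 mm across, 28 mm tall on the box top, its axis 33 mm from the dial's. Fingers holding the dial must clear both posts, so the line joining the fingers can only lie within about 55 degrees of the bath's x axis.
- post_right (a point): Top centre of the like guard post on the dial's -y side.
- dial (a joint): Dial angle (rad), growing clockwise seen from above. It rests in three click positions 1.75 rad apart: 0 (off, at its anticlockwise stop; starts 0 to 0.06), about 1.7 and 3.45 (on, the last; stop at 3.55). A detent resists with up to 0.25 N m until halfway (0.87, 2.62), then carries it on: let go more than 0.15 before halfway it springs back, 0.15 or more past it, it snaps on by itself.
- dial_top (a point): Centre of the dial's top, on its vertical axis, 100 mm above the counter. Black square-sided knob, 36 mm across flats, sides 26 mm tall, on a 4 mm round skirt on the box top. x and y of this point are normal to its flats and turn with it; at dial angle 0 its x is 45 degrees anticlockwise (from above) from the bath's x axis.
- scraper: Dough scraper lying flat: white plastic handle 100 mm along its x, 20 mm wide (y), 20 mm tall; beside it a steel blade 4 mm thick, 100 mm wide, flat on the counter from y = +10 to +70 mm. Origin on the underside below the middle of the handle. About 0.11 kg.
- cutter: Round pastry cutter standing upright: steel drum 60 mm across, 66 mm at its flange, 30 mm tall, with a white round knob on top, 24 mm across and 26 mm tall (56 mm overall). Origin at the centre of its underside. About 0.13 kg.
- scoop: Small steel measuring scoop standing upright: round cup 46 mm across at the rim (42 at the foot), 34 mm tall, flat handle 12 mm wide, 4 mm thick, at 29 to 33 mm height along its +x, ending 82 mm from the cup's axis. Origin at the centre of the cup's underside. About 0.10 kg.
- shaker: Bystander: glass shaker, 36 mm across, 70 mm tall, standing among the tools; origin at its underside.
- spatula: Bystander: spatula 200 mm long lying along its x; origin under its middle.
- bottle: Bystander: green glass sauce bottle, 56 mm across, 120 mm tall; origin at its underside.
- mug: Bystander: white mug, 76 mm across, 85 mm tall, handle at its +y; origin at its underside.
- jar: Bystander: clear jar, 70 mm across, 90 mm tall; origin at its underside.
- bowl: Bystander: blue bowl, 110 mm across, 45 mm tall; origin at its underside.
Things that resemble listed ones, but are neither listed nor needed, are in the scene too. What is shaped like the scoop but brown or orange is not meant.

How it is judged:
By the outcome, as a careful person would: the job done as asked, in the order asked, and still so for the second after the job is handed in, with the robot touching nothing.
It also fails if it takes over 72 s, if anything falls off the work surface, if the arm or the gripper's body presses on something with over 40 N, if the wrist force passes 120 N, or if a joint passes its speed limit or range.

ROBOT

A 6-joint arm with a two-finger parallel gripper is mounted at the origin on the work surface. World frame = base frame: x ahead of the robot, y to its left, z up, the work surface at z = 0. Lengths are in m, angles in rad, forces in N, time in s.
With the tool pointing down it reaches from about 0.35 to 0.85 m from the base axis. Payload 8.1 kg.
Tool frame: the origin (TCP) lies at the very end of the fingers, on their centre line; the grasp point (between the pads) lies 19 mm behind it; z points along the fingers, y is the line along which they close (so a half turn about z gives the same grasp; the last joint's range is limited). The gripper opens to 93 mm and grips with 3 to 60 N. Pads are 15 mm wide; open, the fingers measure 128 mm over their backs; the gripper's body (75 mm by 188 mm) begins 65 mm behind the grasp point.
Start: joints at [-1.42, 0.13, 1.488, -0, 1.523, -0.085], TCP at [0.14, -0.583, 0.219] pointing down, gripper open.
Joint ranges: [-2.96, 2.96], [-0.89, 2.26], [0.02, 2.5], [-1.34, 4.48], [0, 2.73], [-2.66, 2.66]. Speed limits (rad/s): [2.39, 2.39, 2.79, 3.14, 3.14, 3.14].

INTERFACE

Orientations are given as a rotation vector (axis times angle).
In Python, from plant import robot, imaging gives the robot as it stands.
- The arm moves only by the tool jog_arm, never from a script. Its argument "rows" is a list of rows, each a list of 2 entries, a list of its own where there are three numbers: the shift along the tool's x, y, z each as a share of 0.2 m, from -1 to 1, then the turn, a rotation vector about the tool's x, y, z each as a share of pi/2 rad, from -1 to 1. A call has 1 to 5 rows; each row is the pose to reach, as a shift and turn from the pose commanded when the call began, along the tool's axes at that moment; what a row does not reach only later rows make up. A row lasts 1/10 s, in which the tool goes at most 50 mm and 8.59 degrees, less where a joint would pass 70% of its speed; a pose out of reach is approached as far as the arm can. A call with a number of a shift or a turn outside -1 to 1 is refused whole. A call with a gripper value outside its range is refused whole. "hand" is the closure, from -1 (fully open) to 1 (shut), set as the call begins (left out, the last holds). The fingers move at their own pace and stop on an object; "squeeze" is the grip in N (left out, the last holds). Time passes only in rows, so rows that repeat a pose let the fingers close. It gives the time, the measured TCP pose, the force, the opening and the grip force at its end, in the units of the state.
- robot.read_state(): the state, without advancing time (a new reading comes with each control period).
- imaging.read_camera(name): name is "side" or "top"; returns a dict with "frame" (384x512x3 uint8, red, green, blue), "vertical_fov" (degrees; the focal length in pixels is half the picture's height over the tangent of half this angle, whatever the lens; pixels are square), "cx", "cy" (the principal point, pixels), "k1" (the pictures are not rectified: a ray, as slopes to the right and down, at radius r is drawn at 1 + k1 r^2 times it, then the intrinsics apply), "R" (3x3) and "t" (3): a world point X has camera coordinates R X + t. Camera axes: x right, y down, z forward; pixel columns grow to the right and rows downward; lengths in m; the calibration is good to about 2 mm. A picture is of the moment at which its call begins. There is no depth.
- robot.close_job(): hands the job in; it is judged then, once.
The state is a dict: "t": time; "q": joint angles; "dq": joint speeds; "joint_torque": joint torques, N m; "tool_pos": TCP position; "orientation": TCP orientation; "force": force on the tool from outside, world axes, zero at the start; "wrist_torque": the same for the moment, N m; "opening": finger opening in m; "gripper_force": force on a finger pad.
Only numpy, scipy, OpenCV 4.12 (cv2) and the standard library are available. Lean on these libraries where they do the work, as an engineer would, in place of code of your own. Each camera call takes 0.05 s, during which the arm holds its last target. There are 200 camera calls.

## Working session

There is one attempt and no reset: what is moved stays moved. The work goes in short steps, Python scripts to look and compute and a tool call to move; the robot and the scene stay as the last step left them, time stands still between calls to the robot, and variables do not carry over. Pictures are saved under pics/ and viewed, at most 10 in all, crops included, and the job is handed in when it is done.

Besides the shell and the picture viewer there is one more tool, called after "Emit:" as name(argument=value, ...) on one line, values as JSON. jog_arm: Moves the arm, as the interface text tells. Its arguments: {"type":"object","properties":{"rows":{"type":"array"},"hand":{"type":"number"},"squeeze":{"type":"number"}},"required":["rows"]}

```bash
ls; mkdir -p pics; cat > h.py <<'E'
import numpy as np, cv2
from plant import robot, imaging
def cam(n): return imaging.read_camera(n)
def K(c):
    h,w=c["frame"].shape[:2]; f=h/2/np.tan(np.radians(c["vertical_fov"])/2)
    return np.array([[f,0,c["cx"]],[0,f,c["cy"]],[0,0,1.]]), np.array([c["k1"],0,0,0,0.])
def ray(c,uv):
    k,d=K(c); p=cv2.undistortPoints(np.array(uv,float).reshape(-1,1,2),k,d).reshape(-1,2)
    R=np.array(c["R"]);t=np.array(c["t"])
    return -R.T@t, np.c_[p,np.ones(len(p))]@R
def on(c,uv,z):
    o,d=ray(c,uv); return o+d*((z-o[2])/d[:,2])[:,None]
def proj(c,X):
    k,d=K(c); return cv2.projectPoints(np.array(X,float).reshape(-1,1,3),cv2.Rodrigues(np.array(c["R"]))[0],np.array(c["t"],float),k,d)[0].reshape(-1,2)
def tri(c1,u1,c2,u2):
    o1,d1=ray(c1,[u1]);o2,d2=ray(c2,[u2]);d1=d1[0];d2=d2[0]
    s=np.linalg.lstsq(np.c_[d1,-d2],o2-o1,rcond=None)[0]; return (o1+d1*s[0]+o2+d2*s[1])/2
E
python3 - <<'E'
from h import *
for n in("top","side"):
    c=cam(n); cv2.imwrite(f"pics/{n}0.png",cv2.resize(c["frame"][:,:,::-1],(800,600),interpolation=cv2.INTER_CUBIC))
    R=np.array(c["R"]);print(n,c["vertical_fov"],c["k1"],c["cx"],c["cy"],-R.T@c["t"],R.round(2).tolist())
s=robot.read_state();print({k:np.round(v,3).tolist() for k,v in s.items()})
E
```

```text
pics
top 51.48539836642132 -0.10893858913234884 254.2804136689821 197.07467648264338 [0.42008042 0.03544022 1.20177236] [[-0.01, -1.0, 0.0], [-1.0, 0.01, -0.07], [0.07, -0.01, -1.0]]
side 54.01873102708605 0.028752953558353958 252.91311647156604 195.2456523075832 [-0.2400323   0.88560584  0.82719243] [[-0.75, -0.67, 0.02], [-0.38, 0.4, -0.84], [0.55, -0.63, -0.55]]
{'t': 0.1, 'q': [-1.42, 0.131, 1.489, -0.0, 1.523, -0.085], 'dq': [-0.002, -0.002, -0.002, 0.001, 0.001, 0.0], 'joint_torque': [0.001, -56.134, -49.309, 0.077, 0.029, -0.0], 'tool_pos': [0.14, -0.583, 0.218], 'orientation': [-3.118, -0.369, 0.0], 'force': [0.177, 0.361, 0.494], 'wrist_torque': [-0.003, 0.018, -0.019], 'gripper_force': 0.0, 'opening': 0.093}
```

View pics/top0.png

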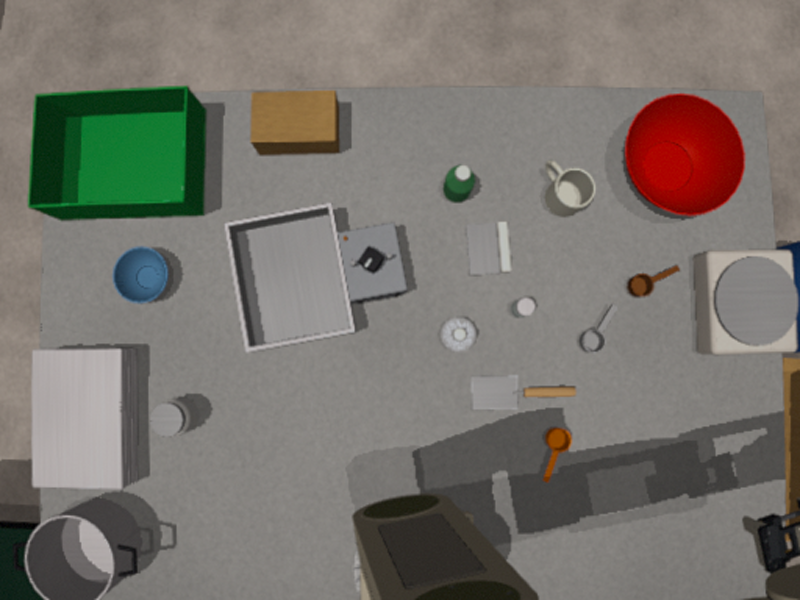

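View pics/side0.png

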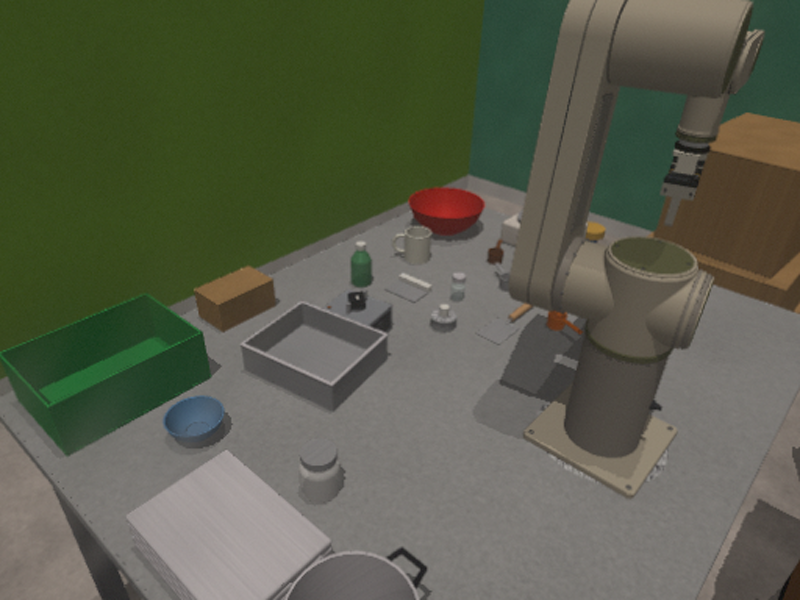

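The top view (800x600) shows the bath well at about (291,277), dial (371,259), scraper (490,247) with its handle on the right, cutter (458,333), shaker (526,307), and steel scoop (592,341) with its handle towards (612,306). The side view agrees. I'll enlarge crops of the top view to measure from.

```bash
python3 - <<'E'
from h import *
c=cam("top"); f=c["frame"]; 
def crop(x0,y0,x1,y1,s,n): cv2.imwrite(n,cv2.resize(f[y0:y1,x0:x1,::-1],None,fx=s,fy=s,interpolation=cv2.INTER_CUBIC))
crop(270,130,405,235,5.5,"pics/t1.png"); crop(140,125,268,228,5.5,"pics/b1.png")
g=f.astype(int); m=((g.min(2)>165)).astype(np.uint8)
n,l,st,ce=cv2.connectedComponentsWithStats(m)
for i in range(1,n):
    x,y,w,h,a=st[i]
    if a>12 and 130<x<410 and 120<y<240:
        r=cv2.minAreaRect(np.argwhere(l==i)[:,::-1].astype(np.float32)); print(ce[i].round(1),a,np.round(r[0],1),np.round(r[1],1),round(r[2],1))
E
```

```text
[186.4 173.9] 456 [184.2 177. ] [83.4 70.5] 79.6
[322.3 157.1] 156 [322.4 157. ] [30.5  5. ] 85.4
[336.3 195.8] 80 [336.5 195.5] [9. 9.] 90.0
[293.1 214.1] 142 [293.1 214.1] [17.4 17.1] 18.4
[293.8 213.8] 37 [294. 214.] [6. 6.] 90.0
```

View pics/t1.png

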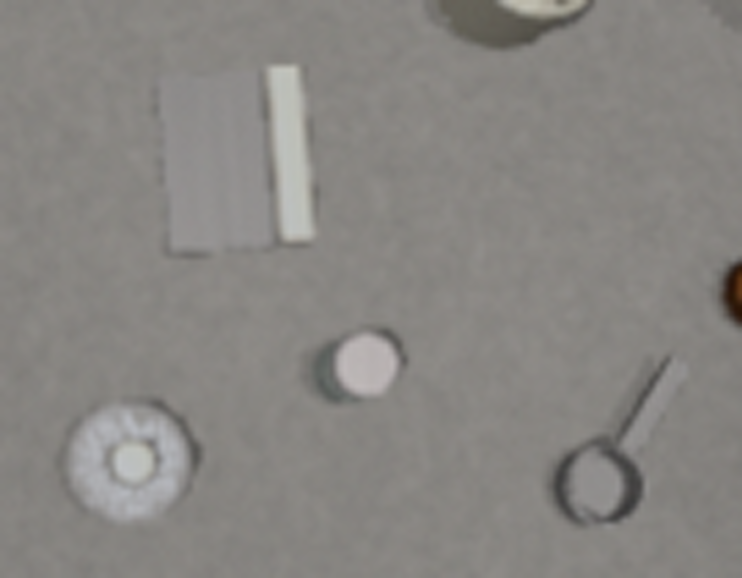

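View pics/b1.png

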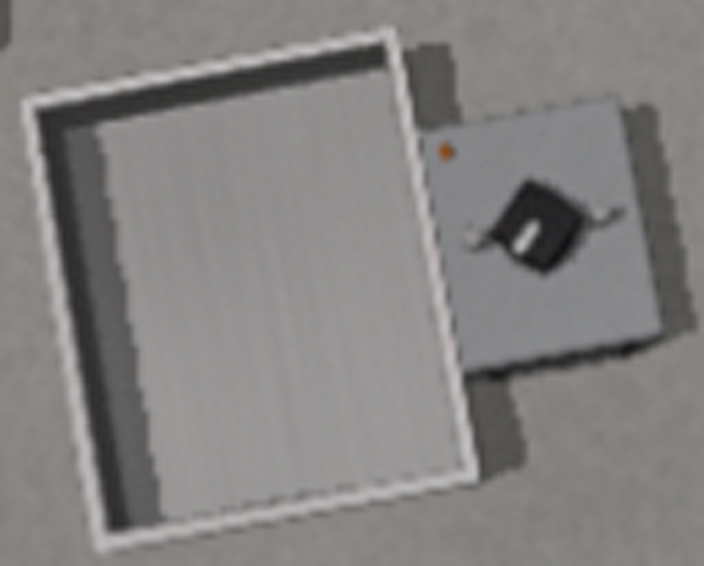

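The crops show these positions.
- **Tools crop (`t1`):** scraper handle corners (267,66), (299,65), (315,240), (282,243). Cutter knob (132,461), shaker cap (367,364). Scoop cup (598,483), handle end (677,362).
- **Bath crop (`b1`):** rim corners (22,100), (392,28), (478,480), (100,550). Dial top corners (532,180), (588,212), (545,273), (490,238).

```bash
python3 - <<'E'
from h import *
c=cam("top")
T=lambda L:(np.array(L,float)+.5)/5.5-.5+[270,130]
B=lambda L:(np.array(L,float)+.5)/5.5-.5+[140,125]
p=lambda n,X:print(n,X.round(4).tolist())
h=on(c,T([(267,66),(299,65),(315,240),(282,243)]),.02)[:,:2]
p("handle c",h.mean(0)); p("alt",on(c,[[322.3,157.1]],.02)[0])
d=(h[0]+h[1]-h[2]-h[3])/2; print("len",np.linalg.norm(d),"ang",np.arctan2(d[1],d[0]))
p("cutter",on(c,[[293.8,213.8]],.056)[0]); p("shaker",on(c,[[336.3,195.8]],.07)[0])
s=on(c,T([(598,483),(677,362)]),.033)[:,:2]; p("scoop",s); e=s[1]-s[0]; print(np.linalg.norm(e),np.arctan2(e[1],e[0]))
r=on(c,B([(22,100),(392,28),(478,480),(100,550)]),.072)[:,:2]; p("rim",r); p("well",r.mean(0))
x=(r[0]+r[1]-r[2]-r[3])/2; y=(r[0]+r[3]-r[1]-r[2])/2
print(np.linalg.norm(x),np.linalg.norm(y),"yaw",np.arctan2(x[1],x[0]),np.arctan2(-y[0],y[1]))
yaw=(np.arctan2(x[1],x[0])+np.arctan2(-y[0],y[1]))/2
D=on(c,B([(532,180),(588,212),(545,273),(490,238)]),.1)[:,:2]; p("dial",D.mean(0)); 
for i in range(4):
  e=D[(i+1)%4]-D[i]; print(np.linalg.norm(e).round(4),np.arctan2(e[1],e[0]).round(3))
Y=np.array([-np.sin(yaw),np.cos(yaw)]); p("dial from well",r.mean(0)-155*Y/1000)
p("posts",on(c,B([(473,240),(612,213)]),.098)[:,:2])
print("box top",on(c,B([(615,97),(660,333)]),.07)[:,:2].round(4).tolist(),"yaw",yaw)
E
```

```text
handle c [0.616, -0.178]
alt [0.617, -0.1775, 0.02]
len 0.09763951315370097 ang 0.057717773843503795
cutter [0.4471, -0.084, 0.056]
shaker [0.4963, -0.2058, 0.07]
scoop [[0.4327, -0.3383], [0.4976, -0.3845]]
0.0796285535228009 -0.6193696632310327
rim [[0.6582, 0.3477], [0.6927, 0.1518], [0.455, 0.1087], [0.4213, 0.3052]]
well [0.5568, 0.2283]
0.2411393083861834 0.1991170970085519 yaw 0.1783479165658304 0.17216000530337766
dial [0.5826, 0.0748]
0.0329 -2.108
0.038 2.518
0.0332 0.987
0.0365 -0.634
dial from well [0.5838, 0.0757]
posts [[0.5761, 0.1084], [0.5889, 0.0376]]
box top [[0.6545, 0.0352], [0.53, 0.0136]] yaw 0.17525396093460405
```

```bash
cat >> h.py <<'E'
def pose():
    s=robot.read_state(); R=cv2.Rodrigues(np.array(s["orientation"],float))[0]
    return s,np.array(s["tool_pos"]),R
def to(x,y,z,a,p=None,a0=None):
    s,P,R=pose()
    if p is not None: P=np.array(p,float)
    if a0 is not None: R=Rd(a0)
    d=R.T@(np.array([x,y,z])-P)
    w=cv2.Rodrigues(R.T@Rd(a))[0].ravel()
    print("shift",(d/.2).round(3),"turn",(w/(np.pi/2)).round(3),"rows>=",round(max(np.linalg.norm(d)/.05,np.linalg.norm(w)/.15),1))
def Rd(a): 
    c,s=np.cos(a),np.sin(a); return np.array([[c,s,0],[s,-c,0],[0,0,-1.]])
def st():
    s,P,R=pose(); print("t",round(s["t"],2),"P",P.round(4),"a",round(np.arctan2(R[1,0],R[0,0]),3),"tilt",R[2].round(3),"F",np.round(s["force"],1),"open",round(s["opening"],4),"g",round(s["gripper_force"],1),"q",np.round(s["q"],2))
W=np.array([.5568,.2283]); YAW=.175
def well(x,y): c,s=np.cos(YAW),np.sin(YAW); return W+np.array([c*x-s*y,s*x+c*y])
E
python3 - <<'E'
from h import *
a,b=cam("top"),cam("side")
S=512/800
print("bottle cap",tri(a,np.array([462,172])*S,b,np.array([361,246])*S).round(3), on(a,[np.array([462,172])*S],.118).round(3))
print("mug",on(a,[np.array([574,188])*S],.085).round(3))
st(); to(.433,-.338,.12,-.619)
to(.433,-.338,.006,-.619,(.433,-.338,.12),-.619)
for n,x,y in(("scraper",55,10),("cutter",-60,50),("scoop",-75,-45)): print(n,well(x/1000,y/1000).round(4))
E
```

```text
bottle cap [ 0.735 -0.092  0.109] [[ 0.734 -0.089  0.118]]
mug [[ 0.713 -0.301  0.085]]
t 0.3 P [ 0.1401 -0.5832  0.2183] a 0.236 tilt [ 0.    -0.001 -1.   ] F [0.3 0.5 0.4] open 0.0932 g 0.0 q [-1.42  0.13  1.49 -0.    1.52 -0.09]
shift [ 1.71  -0.85   0.492] turn [-0.     0.     0.544] rows>= 7.9
shift [0.   0.   0.57] turn [0. 0. 0.] rows>= 2.3
scraper [0.6092 0.2477]
cutter [0.489  0.2671]
scoop [0.4908 0.1709]
```

Emit:
jog_arm(rows=[[[1, -0.5, 0.2], [0, 0, 0.3]], [[1, -0.5, 0.2], [0, 0, 0.3]], [[1, -0.5, 0.2], [0, 0, 0.3]], [[1, -0.5, 0.2], [0, 0, 0.3]], [[1, -0.5, 0.2], [0, 0, 0.3]]], hand=-1, squeeze=30)

```text
t: 0.8
tool_pos: [0.3131, -0.437, 0.178]
orientation: [-3.119, 0.369, -0.0]
force: [-0.7, -0.8, 0.4]
opening: 0.0928
gripper_force: 0.0
```

```bash
python3 -c "
from h import *
st();to(.433,-.338,.12,-.619)"
```

```text
t 0.8 P [ 0.3131 -0.437   0.178 ] a -0.236 tilt [ 0.    -0.001 -1.   ] F [-0.7 -0.8  0.4] open 0.0928 g 0.0 q [-1.04 -0.02  1.71  0.    1.44  0.76]
shift [ 0.467 -0.621  0.291] turn [-0.001  0.     0.244] rows>= 3.3
```

Emit:
jog_arm(rows=[[[0.47, -0.62, 0.29], [0, 0, 0.244]], [[0.47, -0.62, 0.29], [0, 0, 0.244]], [[0.47, -0.62, 0.29], [0, 0, 0.244]], [[0.47, -0.62, 0.29], [0, 0, 0.244]], [[0.47, -0.62, 0.29], [0, 0, 0.244]]])

```text
t: 1.3
tool_pos: [0.4328, -0.3377, 0.1188]
orientation: [-2.992, 0.95, 0.004]
force: [-0.2, -0.2, 0.0]
opening: 0.093
gripper_force: 0.0
```

```bash
python3 - <<'E'
from h import *
st();to(.433,-.338,.006,-.619)
a=cam("top")
f=a["frame"];u=proj(a,[[.46,-.36,0]])[0].astype(int)
cv2.imwrite("pics/s1.png",cv2.resize(f[u[1]-40:u[1]+40,u[0]-50:u[0]+50,::-1],None,fx=6,fy=6,interpolation=cv2.INTER_CUBIC))
E
```

```text
t 1.3 P [ 0.4328 -0.3377  0.1188] a -0.615 tilt [-0.003 -0.001 -1.   ] F [-0.2 -0.2  0. ] open 0.093 g 0.0 q [-0.76  0.07  1.74  0.    1.34  1.43]
shift [0.003 0.001 0.564] turn [-0.001  0.002  0.003] rows>= 2.3
```

Emit:
jog_arm(rows=[[[0, 0, 0.2], [0, 0, 0]], [[0, 0, 0.4], [0, 0, 0]], [[0, 0, 0.5], [0, 0, 0]], [[0, 0, 0.55], [0, 0, 0]], [[0, 0, 0.56], [0, 0, 0]]])

```text
t: 1.85
tool_pos: [0.4306, -0.3413, 0.0081]
orientation: [-2.992, 0.958, 0.002]
force: [0.1, 0.2, -0.4]
opening: 0.0932
gripper_force: 0.0
```

Emit:
jog_arm(rows=[[[0, 0, 0], [0, 0, 0]], [[0, 0, 0], [0, 0, 0]], [[0, 0, 0], [0, 0, 0]], [[0, 0, 0], [0, 0, 0]], [[0, 0, 0], [0, 0, 0]]], hand=1, squeeze=30)

```text
t: 2.35
tool_pos: [0.432, -0.341, 0.0092]
orientation: [2.992, -0.956, 0.001]
force: [-0.4, -0.5, 0.1]
opening: 0.0576
gripper_force: 0.0
```

Emit:
jog_arm(rows=[[[0, 0, 0], [0, 0, 0]], [[0, 0, 0], [0, 0, 0]], [[0, 0, 0], [0, 0, 0]], [[0, 0, 0], [0, 0, 0]], [[0, 0, 0], [0, 0, 0]]])

```text
t: 2.85
tool_pos: [0.4317, -0.341, 0.0089]
orientation: [2.992, -0.956, 0.0]
force: [-1.5, 0.6, 3.5]
opening: 0.045
gripper_force: 30.0
```

Emit:
jog_arm(rows=[[[0, 0, -0.1], [0, 0, 0]], [[0, 0, -0.3], [0, 0, 0]], [[0, 0, -0.55], [0, 0, 0]], [[0, 0, -0.75], [0, 0, 0]], [[0, 0, -0.75], [0, 0, 0]]])

```text
t: 3.35
tool_pos: [0.4348, -0.3435, 0.1659]
orientation: [2.988, -0.955, 0.016]
force: [1.3, -0.9, -0.8]
opening: 0.0446
gripper_force: 30.0
```

```bash
python3 -c "
from h import *
st();x,y=well(-.075,-.045);to(x,y,.16,.175)
c=cam('side');u=proj(c,[pose()[1]])[0].astype(int);f=c['frame']
cv2.imwrite('pics/s2.png',cv2.resize(f[max(0,u[1]-60):u[1]+60,max(0,u[0]-80):u[0]+80,::-1],None,fx=4,fy=4))
c=cam('top');u=proj(c,[pose()[1]])[0].astype(int);print(u)"
```

```text
t 3.35 P [ 0.4348 -0.3435  0.1659] a -0.619 tilt [ 0.011  0.001 -1.   ] F [ 1.3 -0.9 -0.8] open 0.0446 g 30.0 q [-0.76  0.03  1.7   0.    1.41  1.43]
shift [-1.264 -2.258  0.012] turn [ 0.004 -0.006 -0.505] rows>= 10.3
[394 216]
```

View pics/s2.png

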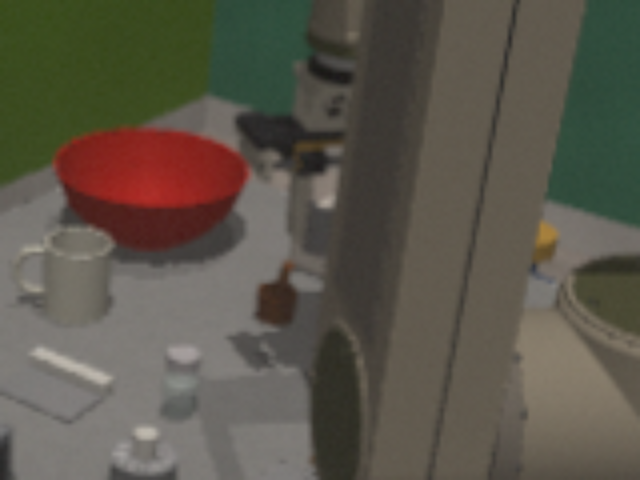

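The side crop shows the scoop between the fingers at about (320,220), off the counter. Moving it to the well.

Emit:
jog_arm(rows=[[[-0.12, -0.2, 0], [0, 0, 0]], [[-0.56, -1, 0], [0, 0, -0.2]], [[-0.56, -1, 0], [0, 0, -0.2]], [[-0.56, -1, 0], [0, 0, -0.2]], [[-0.56, -1, 0], [0, 0, -0.2]]])

```text
t: 3.95
tool_pos: [0.4548, -0.1094, 0.1559]
orientation: [-3.104, 0.473, 0.007]
force: [-0.2, -0.7, -0.3]
opening: 0.0446
gripper_force: 30.0
```

```bash
python3 -c "
from h import *
st();x,y=well(-.075,-.045);to(x,y,.16,.175)"
```

```text
t 3.95 P [ 0.4548 -0.1094  0.1559] a -0.303 tilt [-0.004 -0.001 -1.   ] F [-0.2 -0.7 -0.3] open 0.0446 g 30.0 q [-0.35 -0.19  1.92  0.    1.42  1.53]
shift [-0.246 -1.392 -0.018] turn [-0.001  0.003 -0.304] rows>= 5.7
```

Emit:
jog_arm(rows=[[[-0.18, -1, -0.02], [0, 0, -0.2]], [[-0.18, -1, -0.02], [0, 0, -0.2]], [[-0.18, -1, -0.02], [0, 0, -0.2]], [[-0.18, -1, -0.02], [0, 0, -0.2]], [[-0.18, -1, -0.02], [0, 0, -0.2]]])

```text
t: 4.45
tool_pos: [0.4804, 0.0939, 0.1602]
orientation: [-3.14, -0.024, 0.006]
force: [-0.3, -0.3, 0.2]
opening: 0.0452
gripper_force: 30.0
```

```bash
python3 -c "
from h import *
st();x,y=well(-.075,-.045);to(x,y,.12,.175)"
```

```text
t 4.45 P [0.4804 0.0939 0.1602] a 0.015 tilt [-0.004 -0.002 -1.   ] F [-0.3 -0.3  0.2] open 0.0452 g 30.0 q [ 0.09 -0.13  1.86  0.    1.42  1.64]
shift [ 0.059 -0.384  0.202] turn [-0.001  0.002 -0.102] rows>= 1.8
```

```bash
python3 -c "
from h import *
x,y=well(-.075,-.032);to(x,y,.12,.175)"
```

```text
shift [ 0.048 -0.448  0.202] turn [-0.001  0.002 -0.102] rows>= 2.0
```

Emit:
jog_arm(rows=[[[0.05, -0.45, 0.1], [0, 0, -0.1]], [[0.05, -0.45, 0.1], [0, 0, -0.1]], [[0.05, -0.45, 0.2], [0, 0, -0.1]], [[0.05, -0.45, 0.2], [0, 0, -0.1]]])

```text
t: 4.85
tool_pos: [0.4876, 0.1783, 0.1175]
orientation: [3.129, 0.264, -0.014]
force: [-0.3, -0.4, -1.6]
opening: 0.0452
gripper_force: 30.0
```

Emit:
jog_arm(rows=[[[0, 0, 0.15], [0, 0, 0]], [[0, 0, 0.3], [0, 0, 0]], [[0, 0, 0.4], [0, 0, 0]], [[0, 0, 0.45], [0, 0, 0]], [[0, 0, 0.46], [0, 0, 0]]])

```text
t: 5.35
tool_pos: [0.4899, 0.1774, 0.0291]
orientation: [3.13, 0.259, -0.005]
force: [-0.0, -0.6, -0.1]
opening: 0.0451
gripper_force: 30.0
```

```bash
python3 -c "
from h import *
st();x,y=well(-.075,-.032);to(x,y,.023,.175)"
```

```text
t 5.35 P [0.4899 0.1774 0.0291] a 0.165 tilt [-0.003  0.    -1.   ] F [-0.  -0.6 -0.1] open 0.0451 g 30.0 q [ 0.25  0.1   1.88 -0.    1.16  1.65]
shift [-0.001 -0.032  0.031] turn [ 0.     0.002 -0.006] rows>= 0.2
```

Emit:
jog_arm(rows=[[[0, -0.03, 0.025], [0, 0, 0]], [[0, -0.03, 0.025], [0, 0, 0]], [[0, -0.03, 0.025], [0, 0, 0]]])

```text
t: 5.65
tool_pos: [0.4908, 0.1851, 0.0266]
orientation: [-3.13, -0.262, -0.002]
force: [0.4, 0.8, -0.7]
opening: 0.045
gripper_force: 30.0
```

Emit:
jog_arm(rows=[[[0, 0, 0], [0, 0, 0]], [[0, 0, 0], [0, 0, 0]], [[0, 0, 0], [0, 0, 0]], [[0, 0, 0], [0, 0, 0]]], hand=-0.35)

```text
t: 6.05
tool_pos: [0.4903, 0.1847, 0.0258]
orientation: [-3.131, -0.262, -0.001]
force: [0.1, -0.9, -1.4]
opening: 0.0626
gripper_force: 0.0
```

Emit:
jog_arm(rows=[[[0, 0, -0.1], [0, 0, 0]], [[0, 0, -0.25], [0, 0, 0]], [[0, 0, -0.45], [0, 0, 0]], [[0, 0, -0.65], [0, 0, 0]], [[0, 0, -0.65], [0, 0, 0]]])

```text
t: 6.55
tool_pos: [0.4941, 0.1858, 0.1627]
orientation: [-3.129, -0.261, -0.017]
force: [0.5, -0.3, 0.3]
opening: 0.0628
gripper_force: 0.0
```

```bash
python3 -c "
from h import *
st();to(.447,-.084,.14,.175)"
```

```text
t 6.55 P [0.4941 0.1858 0.1627] a 0.167 tilt [ 0.011 -0.001 -1.   ] F [ 0.5 -0.3  0.3] open 0.0628 g 0.0 q [ 0.26 -0.04  1.77 -0.    1.4   1.67]
shift [-0.457  1.291  0.107] turn [-0.001 -0.007 -0.005] rows>= 5.5
```

Emit:
jog_arm(rows=[[[-0.35, 1, 0], [0, 0, 0]], [[-0.35, 1, 0], [0, 0, 0]], [[-0.35, 1, 0], [0, 0, 0]], [[-0.35, 1, 0], [0, 0, 0]], [[-0.35, 1, 0], [0, 0, 0]]])

```text
t: 7.05
tool_pos: [0.4532, -0.028, 0.1552]
orientation: [3.13, 0.256, -0.001]
force: [0.8, 0.7, 0.7]
opening: 0.063
gripper_force: 0.0
```

```bash
python3 -c "
from h import *
st();to(.447,-.084,.10,.175)
c=cam('top');f=c['frame'];u=proj(c,[[*W,.05]])[0].astype(int)
cv2.imwrite('pics/w1.png',cv2.resize(f[u[1]-60:u[1]+60,u[0]-70:u[0]+70,::-1],None,fx=4,fy=4))"
```

```text
t 7.05 P [ 0.4532 -0.028   0.1552] a 0.163 tilt [-0.001  0.001 -1.   ] F [0.8 0.7 0.7] open 0.063 g 0.0 q [-0.17 -0.24  1.96 -0.    1.42  1.23]
shift [-0.076  0.271  0.276] turn [ 0.001  0.    -0.008] rows>= 1.6
```

View pics/w1.png

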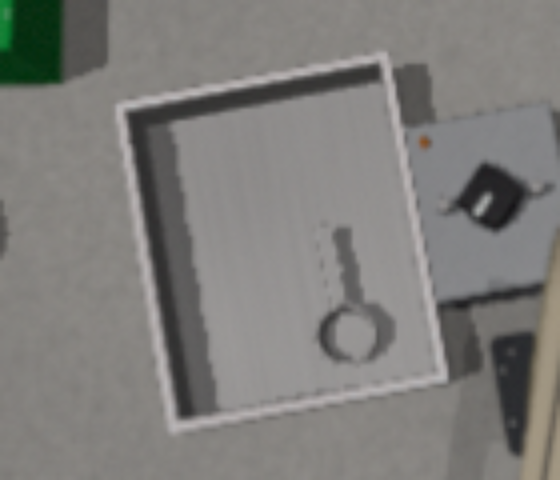

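The scoop stands in the well at about (352,333). Next, the cutter.

Emit:
jog_arm(rows=[[[-0.08, 0.27, 0.1], [0, 0, 0]], [[-0.08, 0.27, 0.2], [0, 0, 0]], [[-0.08, 0.27, 0.27], [0, 0, 0]], [[-0.08, 0.27, 0.27], [0, 0, 0]], [[-0.08, 0.27, 0.27], [0, 0, 0]]])

```text
t: 7.6
tool_pos: [0.4476, -0.0786, 0.1016]
orientation: [-3.13, -0.264, 0.001]
force: [0.4, -0.3, -0.3]
opening: 0.0632
gripper_force: 0.0
```

```bash
python3 -c "
from h import *
st();to(.447,-.084,.034,.175)"
```

```text
t 7.6 P [ 0.4476 -0.0786  0.1016] a 0.168 tilt [-0.001 -0.001 -1.   ] F [ 0.4 -0.3 -0.3] open 0.0632 g 0.0 q [-0.29 -0.18  2.01  0.    1.31  1.12]
shift [-0.007  0.026  0.338] turn [-0.001  0.    -0.004] rows>= 1.4
```

Emit:
jog_arm(rows=[[[0, 0.026, 0.1], [0, 0, 0]], [[0, 0.026, 0.2], [0, 0, 0]], [[0, 0.026, 0.3], [0, 0, 0]], [[0, 0.026, 0.33], [0, 0, 0]], [[0, 0.026, 0.33], [0, 0, 0]]])

```text
t: 8.1
tool_pos: [0.4484, -0.0843, 0.0357]
orientation: [-3.13, -0.263, 0.001]
force: [-0.7, -0.4, -0.0]
opening: 0.0628
gripper_force: 0.0
```

Emit:
jog_arm(rows=[[[0, 0, 0], [0, 0, 0]], [[0, 0, 0], [0, 0, 0]], [[0, 0, 0], [0, 0, 0]], [[0, 0, 0], [0, 0, 0]], [[0, 0, 0], [0, 0, 0]]], hand=1)

```text
t: 8.6
tool_pos: [0.4485, -0.0853, 0.036]
orientation: [3.131, 0.261, 0.001]
force: [0.6, -0.7, 0.5]
opening: 0.027
gripper_force: 0.0
```

Emit:
jog_arm(rows=[[[0, 0, 0], [0, 0, 0]], [[0, 0, 0], [0, 0, 0]], [[0, 0, 0], [0, 0, 0]], [[0, 0, 0], [0, 0, 0]]])

```text
t: 9.0
tool_pos: [0.4485, -0.0852, 0.0358]
orientation: [3.131, 0.262, 0.0]
force: [-0.5, 0.6, 3.0]
opening: 0.0236
gripper_force: 30.0
```

Emit:
jog_arm(rows=[[[0, 0, -0.1], [0, 0, 0]], [[0, 0, -0.3], [0, 0, 0]], [[0, 0, -0.5], [0, 0, 0]], [[0, 0, -0.7], [0, 0, 0]], [[0, 0, -0.7], [0, 0, 0]]])

```text
t: 9.5
tool_pos: [0.4517, -0.0863, 0.1818]
orientation: [3.127, 0.261, 0.014]
force: [0.6, -1.3, -0.4]
opening: 0.0235
gripper_force: 30.0
```

```bash
python3 -c "
from h import *
st();x,y=well(-.06,.05);to(x,y,.17,.175)"
```

```text
t 9.5 P [ 0.4517 -0.0863  0.1818] a 0.167 tilt [ 0.009  0.005 -1.   ] F [ 0.6 -1.3 -0.4] open 0.0235 g 30.0 q [-0.3  -0.25  1.92 -0.    1.46  1.1 ]
shift [ 0.476 -1.712  0.056] turn [ 0.003 -0.006 -0.005] rows>= 7.1
```

Emit:
jog_arm(rows=[[[0.07, -0.2, 0.05], [0, 0, 0]], [[0.27, -0.97, 0.05], [0, 0, 0]], [[0.27, -0.97, 0.05], [0, 0, 0]], [[0.27, -0.97, 0.05], [0, 0, 0]], [[0.27, -0.97, 0.05], [0, 0, 0]]])

```text
t: 10.0
tool_pos: [0.4685, 0.1195, 0.1643]
orientation: [-3.129, -0.268, 0.002]
force: [-0.5, -0.6, -1.3]
opening: 0.0234
gripper_force: 30.0
```

Emit:
jog_arm(rows=[[[0.2, -0.74, 0], [0, 0, 0]], [[0.2, -0.74, 0], [0, 0, 0]], [[0.2, -0.74, 0], [0, 0, 0]], [[0.2, -0.74, 0], [0, 0, 0]], [[0.2, -0.74, 0], [0, 0, 0]]])

```text
t: 10.5
tool_pos: [0.4836, 0.268, 0.1641]
orientation: [3.129, 0.265, -0.003]
force: [-0.1, -0.9, -1.3]
opening: 0.0231
gripper_force: 30.0
```

```bash
python3 -c "
from h import *
st();x,y=well(-.06,.05);to(x,y,.05,.175)"
```

```text
t 10.5 P [0.4836 0.268  0.1641] a 0.169 tilt [-0.002  0.001 -1.   ] F [-0.1 -0.9 -1.3] open 0.0231 g 30.0 q [ 0.41  0.04  1.69 -0.    1.42  1.82]
shift [0.027 0.008 0.57 ] turn [ 0.001  0.001 -0.004] rows>= 2.3
```

Emit:
jog_arm(rows=[[[0.03, 0.03, 0.2], [0, 0, 0]], [[0.03, 0.03, 0.4], [0, 0, 0]], [[0.03, 0.03, 0.5], [0, 0, 0]], [[0.03, 0.03, 0.56], [0, 0, 0]], [[0.03, 0.03, 0.57], [0, 0, 0]]])

```text
t: 11.0
tool_pos: [0.4902, 0.2608, 0.0499]
orientation: [3.13, 0.259, -0.005]
force: [0.1, -0.2, -0.8]
opening: 0.0231
gripper_force: 30.0
```

Emit:
jog_arm(rows=[[[0, 0, 0], [0, 0, 0]], [[0, 0, 0], [0, 0, 0]], [[0, 0, 0], [0, 0, 0]]], hand=0.2)

```text
t: 11.3
tool_pos: [0.4926, 0.2632, 0.0535]
orientation: [-3.13, -0.261, -0.005]
force: [0.5, 0.6, -0.6]
opening: 0.0366
gripper_force: 0.0
```

Emit:
jog_arm(rows=[[[0, 0, -0.1], [0, 0, 0]], [[0, 0, -0.25], [0, 0, 0]], [[0, 0, -0.45], [0, 0, 0]], [[0, 0, -0.6], [0, 0, 0]], [[0, 0, -0.6], [0, 0, 0]]])

```text
t: 11.8
tool_pos: [0.4947, 0.2644, 0.1789]
orientation: [-3.127, -0.262, -0.017]
force: [0.3, 0.1, -0.4]
opening: 0.0371
gripper_force: 0.0
```

```bash
python3 -c "
from h import *
st();to(.6165,-.178,.17,.058)"
```

```text
t 11.8 P [0.4947 0.2644 0.1789] a 0.167 tilt [ 0.011 -0.003 -1.   ] F [ 0.3  0.1 -0.4] open 0.0371 g 0.0 q [ 0.4   0.04  1.66 -0.    1.43  1.8 ]
shift [0.232 2.283 0.041] turn [-0.002 -0.007  0.069] rows>= 9.2
```

Emit:
jog_arm(rows=[[[0.1, 1, 0.04], [0, 0, 0.07]], [[0.1, 1, 0.04], [0, 0, 0.07]], [[0.1, 1, 0.04], [0, 0, 0.07]], [[0.1, 1, 0.04], [0, 0, 0.07]], [[0.1, 1, 0.04], [0, 0, 0.07]]], hand=-0.3)

```text
t: 12.3
tool_pos: [0.5452, 0.0634, 0.1636]
orientation: [3.138, 0.081, 0.001]
force: [-1.0, 0.6, 0.4]
opening: 0.0601
gripper_force: 0.0
```

Emit:
jog_arm(rows=[[[0.1, 1, 0], [0, 0, 0]], [[0.1, 1, 0], [0, 0, 0]], [[0.1, 1, 0], [0, 0, 0]], [[0.1, 1, 0], [0, 0, 0]], [[0.1, 1, 0], [0, 0, 0]]])

```text
t: 12.8
tool_pos: [0.5758, -0.1349, 0.1638]
orientation: [3.138, 0.081, 0.001]
force: [0.4, 0.2, 0.3]
opening: 0.0608
gripper_force: 0.0
```

```bash
python3 -c "
from h import *
st();to(.6165,-.178,.10,.058)"
```

```text
t 12.8 P [ 0.5758 -0.1349  0.1638] a 0.052 tilt [ 0.001  0.002 -1.   ] F [0.4 0.2 0.3] open 0.0608 g 0.0 q [-0.32  0.14  1.58 -0.    1.42  1.2 ]
shift [0.192 0.225 0.32 ] turn [ 0.001 -0.    -0.004] rows>= 1.7
```

Emit:
jog_arm(rows=[[[0.19, 0.22, 0.1], [0, 0, 0]], [[0.19, 0.22, 0.2], [0, 0, 0]], [[0.19, 0.22, 0.3], [0, 0, 0]], [[0.19, 0.22, 0.32], [0, 0, 0]], [[0.19, 0.22, 0.32], [0, 0, 0]]])

```text
t: 13.3
tool_pos: [0.6152, -0.1702, 0.0988]
orientation: [-3.139, -0.09, 0.003]
force: [0.3, -1.1, 0.3]
opening: 0.0607
gripper_force: 0.0
```

```bash
python3 -c "
from h import *
st();to(.6165,-.178,.008,.058)"
```

```text
t 13.3 P [ 0.6152 -0.1702  0.0988] a 0.058 tilt [-0.002 -0.001 -1.   ] F [ 0.3 -1.1  0.3] open 0.0607 g 0.0 q [-0.35  0.32  1.5   0.    1.33  1.16]
shift [0.005 0.04  0.454] turn [-0.001  0.001 -0.   ] rows>= 1.8
```

Emit:
jog_arm(rows=[[[0, 0.02, 0.15], [0, 0, 0]], [[0, 0.02, 0.3], [0, 0, 0]], [[0, 0.02, 0.32], [0, 0, 0]], [[0, 0.02, 0.32], [0, 0, 0]]])

```text
t: 13.7
tool_pos: [0.6159, -0.1748, 0.0362]
orientation: [-3.14, -0.09, 0.001]
force: [0.3, 0.0, 0.0]
opening: 0.0604
gripper_force: 0.0
```

```bash
python3 -c "
from h import *
st();to(.6165,-.178,.008,.058)"
```

```text
t 13.7 P [ 0.6159 -0.1748  0.0362] a 0.057 tilt [-0.001 -0.    -1.   ] F [0.3 0.  0. ] open 0.0604 g 0.0 q [-0.36  0.39  1.53  0.    1.22  1.16]
shift [0.002 0.016 0.141] turn [-0.  0. -0.] rows>= 0.6
```

Emit:
jog_arm(rows=[[[0, 0.015, 0.07], [0, 0, 0]], [[0, 0.015, 0.12], [0, 0, 0]], [[0, 0.015, 0.14], [0, 0, 0]], [[0, 0.015, 0.14], [0, 0, 0]]])

```text
t: 14.1
tool_pos: [0.6156, -0.1782, 0.0067]
orientation: [-3.14, -0.089, 0.002]
force: [0.0, -0.9, -0.4]
opening: 0.0602
gripper_force: 0.0
```

Emit:
jog_arm(rows=[[[0, 0, 0], [0, 0, 0]], [[0, 0, 0], [0, 0, 0]], [[0, 0, 0], [0, 0, 0]], [[0, 0, 0], [0, 0, 0]], [[0, 0, 0], [0, 0, 0]]], hand=1, squeeze=40)

```text
t: 14.6
tool_pos: [0.6164, -0.1785, 0.0078]
orientation: [3.14, 0.089, 0.0]
force: [0.5, 0.3, -0.7]
opening: 0.0253
gripper_force: 0.0
```

Emit:
jog_arm(rows=[[[0, 0, 0], [0, 0, 0]], [[0, 0, 0], [0, 0, 0]], [[0, 0, 0], [0, 0, 0]]])

```text
t: 14.9
tool_pos: [0.6163, -0.1785, 0.0078]
orientation: [3.14, 0.089, 0.0]
force: [-0.4, -0.1, 1.2]
opening: 0.0197
gripper_force: 40.0
```

Emit:
jog_arm(rows=[[[0, 0, -0.05], [0, 0, 0]], [[0, 0, -0.2], [0, 0, 0]], [[0, 0, -0.45], [0, 0, 0]], [[0, 0, -0.7], [0, 0, 0]], [[0, 0, -0.8], [0, 0, 0]]])

```text
t: 15.4
tool_pos: [0.6189, -0.1794, 0.1751]
orientation: [3.137, 0.089, 0.013]
force: [0.8, -0.2, -0.3]
opening: 0.0197
gripper_force: 40.0
```

```bash
python3 -c "
from h import *
st();x,y=well(.055,.01);to(x,y,.17,.175)
for n in ('side','top'):
  c=cam(n);u=proj(c,[pose()[1]])[0].astype(int);f=c['frame']
  cv2.imwrite('pics/s3%s.png'%n,cv2.resize(f[max(0,u[1]-60):u[1]+60,max(0,u[0]-80):u[0]+80,::-1],None,fx=4,fy=4))"
```

```text
t 15.4 P [ 0.6189 -0.1794  0.1751] a 0.057 tilt [ 0.008  0.004 -1.   ] F [ 0.8 -0.2 -0.3] open 0.0197 g 40.0 q [-0.36  0.26  1.42  0.    1.45  1.15]
shift [ 0.073 -2.135  0.019] turn [ 0.003 -0.005 -0.075] rows>= 8.5
```

View pics/s3side.png

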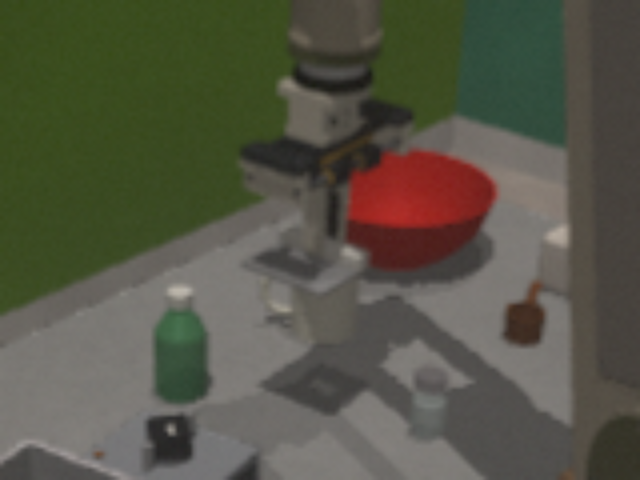

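The side crop shows the scraper held level at about (310,260). Moving it to the well.

Emit:
jog_arm(rows=[[[0, -0.2, 0], [0, 0, -0.02]], [[0.04, -1, 0], [0, 0, -0.07]], [[0.04, -1, 0], [0, 0, -0.07]], [[0.04, -1, 0], [0, 0, -0.07]], [[0.04, -1, 0], [0, 0, -0.07]]])

```text
t: 16.0
tool_pos: [0.6113, 0.0269, 0.1656]
orientation: [-3.128, -0.268, 0.005]
force: [-0.1, 0.2, -1.3]
opening: 0.0195
gripper_force: 40.0
```

Emit:
jog_arm(rows=[[[0.1, -0.9, 0], [0, 0, 0]], [[0.1, -0.9, 0], [0, 0, 0]], [[0.1, -0.9, 0], [0, 0, 0]], [[0.1, -0.9, 0], [0, 0, 0]], [[0.1, -0.9, 0], [0, 0, 0]]])

```text
t: 16.5
tool_pos: [0.6011, 0.2061, 0.1658]
orientation: [-3.129, -0.268, 0.004]
force: [-0.4, -1.0, -1.3]
opening: 0.0197
gripper_force: 40.0
```

```bash
python3 -c "
from h import *
st();x,y=well(.055,.01);to(x,y,.11,.175)"
```

```text
t 16.5 P [0.6011 0.2061 0.1658] a 0.171 tilt [-0.003 -0.001 -1.   ] F [-0.4 -1.  -1.3] open 0.0197 g 40.0 q [0.25 0.26 1.44 0.   1.44 1.65]
shift [ 0.076 -0.198  0.279] turn [-0.001  0.002 -0.002] rows>= 1.4
```

Emit:
jog_arm(rows=[[[0.07, -0.2, 0.05], [0, 0, 0]], [[0.07, -0.2, 0.15], [0, 0, 0]], [[0.07, -0.2, 0.28], [0, 0, 0]], [[0.07, -0.2, 0.28], [0, 0, 0]]])

```text
t: 16.9
tool_pos: [0.6065, 0.242, 0.1055]
orientation: [3.128, 0.261, -0.015]
force: [-0.4, -0.3, -2.3]
opening: 0.0194
gripper_force: 40.0
```

```bash
python3 -c "
from h import *
st();x,y=well(.055,.01);to(x,y,.023,.175)"
```

```text
t 16.9 P [0.6065 0.242  0.1055] a 0.166 tilt [-0.01   0.002 -1.   ] F [-0.4 -0.3 -2.3] open 0.0194 g 40.0 q [ 0.3   0.35  1.44 -0.    1.36  1.71]
shift [ 0.022 -0.027  0.412] turn [ 0.001  0.006 -0.006] rows>= 1.7
```

Emit:
jog_arm(rows=[[[0.01, 0, 0.15], [0, 0, 0]], [[0.01, 0, 0.28], [0, 0, 0]], [[0.01, 0, 0.36], [0, 0, 0]], [[0.01, 0, 0.4], [0, 0, 0]], [[0.01, 0, 0.41], [0, 0, 0]]])

```text
t: 17.4
tool_pos: [0.6116, 0.244, 0.0291]
orientation: [3.13, 0.261, -0.002]
force: [0.1, 1.3, -1.4]
opening: 0.0193
gripper_force: 40.0
```

Emit:
jog_arm(rows=[[[0, 0, 0], [0, 0, 0]], [[0, 0, 0], [0, 0, 0]], [[0, 0, 0], [0, 0, 0]], [[0, 0, 0], [0, 0, 0]]], hand=0.2)

```text
t: 17.8
tool_pos: [0.6126, 0.2449, 0.0308]
orientation: [-3.13, -0.262, -0.003]
force: [0.7, 0.2, -1.0]
opening: 0.0371
gripper_force: 0.0
```

Emit:
jog_arm(rows=[[[0, 0, -0.1], [0, 0, 0]], [[0, 0, -0.25], [0, 0, 0]], [[0, 0, -0.45], [0, 0, 0]], [[0, 0, -0.65], [0, 0, 0]], [[0, 0, -0.75], [0, 0, 0]]])

```text
t: 18.3
tool_pos: [0.6137, 0.2453, 0.1851]
orientation: [-3.129, -0.262, -0.01]
force: [0.3, 0.7, 1.2]
opening: 0.0375
gripper_force: 0.0
```

```bash
python3 -c "
from h import *
st()
for a in (-.61,.96,-.15,-.1): to(.5832,.0752,.15,a)"
```

```text
t 18.3 P [0.6137 0.2453 0.1851] a 0.167 tilt [ 0.006 -0.001 -1.   ] F [0.3 0.7 1.2] open 0.0375 g 0.0 q [0.3  0.3  1.35 0.   1.48 1.71]
shift [-0.293  0.813  0.173] turn [-0.002 -0.004  0.495] rows>= 5.2
shift [-0.293  0.813  0.173] turn [ 0.001 -0.004 -0.505] rows>= 5.3
shift [-0.293  0.813  0.173] turn [-0.001 -0.004  0.202] rows>= 3.5
shift [-0.293  0.813  0.173] turn [-0.001 -0.004  0.17 ] rows>= 3.5
```

Emit:
jog_arm(rows=[[[-0.29, 0.81, 0.1], [0, 0, -0.45]], [[-0.29, 0.81, 0.1], [0, 0, -0.45]], [[-0.29, 0.81, 0.1], [0, 0, -0.45]], [[-0.29, 0.81, 0.1], [0, 0, -0.45]], [[-0.29, 0.81, 0.1], [0, 0, -0.45]]], hand=-0.3)

```text
t: 18.8
tool_pos: [0.5809, 0.0716, 0.1596]
orientation: [2.844, 1.332, -0.001]
force: [-0.0, 0.7, 0.2]
opening: 0.0604
gripper_force: 0.0
```

Emit:
jog_arm(rows=[[[0, 0, 0], [0, 0, -0.45]], [[0, 0, 0], [0, 0, -0.45]], [[0, 0, 0], [0, 0, -0.45]], [[0, 0, 0], [0, 0, -0.45]], [[0, 0, 0], [0, 0, -0.45]]])

```text
t: 19.3
tool_pos: [0.5817, 0.0752, 0.1601]
orientation: [2.204, 2.238, 0.001]
force: [-0.4, 0.4, 0.1]
opening: 0.0604
gripper_force: 0.0
```

Emit:
jog_arm(rows=[[[0, 0, 0], [0, 0, -0.45]], [[0, 0, 0], [0, 0, -0.45]], [[0, 0, 0], [0, 0, -0.45]], [[0, 0, 0], [0, 0, -0.45]], [[0, 0, 0], [0, 0, -0.45]]])

```text
t: 19.8
tool_pos: [0.5817, 0.0753, 0.1601]
orientation: [1.293, 2.863, 0.0]
force: [0.4, -0.3, -0.9]
opening: 0.0604
gripper_force: 0.0
```

```bash
python3 -c "
from h import *
st(); to(.5832,.0752,.13,2.52)
c=cam('top');f=c['frame'];u=proj(c,[[*W,.05]])[0].astype(int)
cv2.imwrite('pics/w2.png',cv2.resize(f[u[1]-60:u[1]+60,u[0]-70:u[0]+90,::-1],None,fx=4,fy=4))"
```

```text
t 19.8 P [0.5817 0.0753 0.1601] a 2.293 tilt [-0.     0.001 -1.   ] F [ 0.4 -0.3 -0.9] open 0.0604 g 0.0 q [ 0.04  0.13  1.6  -0.    1.41 -0.68]
shift [-0.005  0.005  0.151] turn [ 0.     0.    -0.144] rows>= 1.5
```

View pics/w2.png

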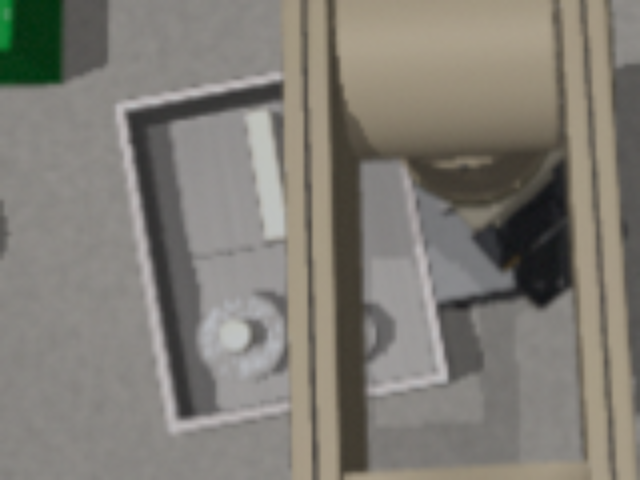

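The well holds all three tools: the scraper flat at about (230,180), the cutter at (238,335), and the scoop at (365,335). Now the dial.

Emit:
jog_arm(rows=[[[0, 0, 0], [0, 0, -0.145]], [[-0.005, 0.005, 0.1], [0, 0, -0.145]], [[-0.005, 0.005, 0.1], [0, 0, -0.145]], [[-0.005, 0.005, 0.1], [0, 0, -0.145]], [[-0.005, 0.005, 0.1], [0, 0, -0.145]]], squeeze=45)

```text
t: 20.35
tool_pos: [0.5834, 0.0751, 0.1405]
orientation: [0.972, 2.987, 0.001]
force: [0.1, -0.3, 0.3]
opening: 0.0606
gripper_force: 0.0
```

Emit:
jog_arm(rows=[[[0, 0, 0.08], [0, 0, 0]], [[0, 0, 0.16], [0, 0, 0]], [[0, 0, 0.24], [0, 0, 0]], [[0, 0, 0.29], [0, 0, 0]], [[0, 0, 0.29], [0, 0, 0]]])

```text
t: 20.85
tool_pos: [0.581, 0.075, 0.0785]
orientation: [-0.967, -2.984, 0.003]
force: [0.1, -0.3, 0.1]
opening: 0.0608
gripper_force: 0.0
```

Emit:
jog_arm(rows=[[[0, 0, 0], [0, 0, 0]], [[0, 0, 0], [0, 0, 0]], [[0, 0, 0], [0, 0, 0]], [[0, 0, 0], [0, 0, 0]], [[0, 0, 0], [0, 0, 0]]], hand=1)

```text
t: 21.35
tool_pos: [0.5842, 0.0758, 0.0827]
orientation: [0.967, 2.987, 0.003]
force: [4.1, 4.3, -0.6]
opening: 0.0356
gripper_force: 45.0
```

```bash
python3 -c "
from h import *
st(); print(robot.read_state()['wrist_torque'])"
```

```text
t 21.35 P [0.5842 0.0758 0.0827] a 2.515 tilt [-0.002  0.003 -1.   ] F [ 4.1  4.3 -0.6] open 0.0356 g 45.0 q [ 0.04  0.2   1.66  0.    1.27 -0.9 ]
[ 0.47602717 -0.54784948 -0.00909285]
```

Emit:
jog_arm(rows=[[[0, 0, 0], [0, 0, 0.06]], [[0, 0, 0], [0, 0, 0.15]], [[0, 0, 0], [0, 0, 0.24]], [[0, 0, 0], [0, 0, 0.33]], [[0, 0, 0], [0, 0, 0.42]]])

```text
t: 21.85
tool_pos: [0.5841, 0.0758, 0.0827]
orientation: [1.888, 2.509, 0.003]
force: [2.6, 3.8, 0.4]
opening: 0.0361
gripper_force: 45.6
```

```bash
python3 -c "
from h import *
st(); print(robot.read_state()['wrist_torque'])"
```

```text
t 21.85 P [0.5841 0.0758 0.0827] a 1.852 tilt [-0.     0.003 -1.   ] F [2.6 3.8 0.4] open 0.0361 g 45.6 q [ 0.04  0.2   1.66  0.    1.27 -0.24]
[ 0.44967358 -0.46271754  1.24106533]
```

Emit:
jog_arm(rows=[[[0, 0, 0], [0, 0, 0.09]], [[0, 0, 0], [0, 0, 0.18]], [[0, 0, 0], [0, 0, 0.27]], [[0, 0, 0], [0, 0, 0.36]], [[0, 0, 0], [0, 0, 0.45]]])

```text
t: 22.35
tool_pos: [0.584, 0.0759, 0.0827]
orientation: [2.641, 1.7, 0.004]
force: [2.3, 3.6, 1.1]
opening: 0.0356
gripper_force: 45.2
```

Emit:
jog_arm(rows=[[[0, 0, 0], [0, 0, 0]], [[0, 0, 0], [0, 0, 0]]])

```text
t: 22.55
tool_pos: [0.584, 0.0758, 0.0826]
orientation: [2.634, 1.712, 0.004]
force: [2.6, 5.3, 1.8]
opening: 0.0357
gripper_force: 45.0
```

```bash
python3 -c "
from h import *
st(); print(robot.read_state()['wrist_torque'])"
```

```text
t 22.55 P [0.584  0.0758 0.0826] a 1.153 tilt [ 0.002  0.002 -1.   ] F [2.6 5.3 1.8] open 0.0357 g 45.0 q [0.04 0.2  1.66 0.   1.27 0.46]
[ 0.87805106 -0.41054514 -0.34953254]
```

Emit:
jog_arm(rows=[[[0, 0, 0], [0, 0, 0]], [[0, 0, 0], [0, 0, 0]], [[0, 0, 0], [0, 0, 0]], [[0, 0, 0], [0, 0, 0]], [[0, 0, 0], [0, 0, 0]]], hand=-0.3)

```text
t: 23.05
tool_pos: [0.5828, 0.075, 0.0814]
orientation: [-2.637, -1.707, 0.001]
force: [0.3, 0.6, 0.0]
opening: 0.0605
gripper_force: 0.0
```

Emit:
jog_arm(rows=[[[0, 0, -0.1], [0, 0, 0]], [[0, 0, -0.2], [0, 0, 0]], [[0, 0, -0.35], [0, 0, 0]], [[0, 0, -0.35], [0, 0, -0.09]], [[0, 0, -0.35], [0, 0, -0.18]]])

```text
t: 23.55
tool_pos: [0.584, 0.0751, 0.1534]
orientation: [2.364, 2.067, 0.003]
force: [-0.2, -0.3, -0.0]
opening: 0.0604
gripper_force: 0.0
```

Emit:
jog_arm(rows=[[[0, 0, 0], [0, 0, -0.4]], [[0, 0, 0], [0, 0, -0.4]], [[0, 0, 0], [0, 0, -0.4]], [[0, 0, 0], [0, 0, -0.4]], [[0, 0, 0], [0, 0, -0.4]]])

```text
t: 24.05
tool_pos: [0.5829, 0.075, 0.1516]
orientation: [-1.613, -2.696, 0.0]
force: [0.2, 0.6, -0.5]
opening: 0.0604
gripper_force: 0.0
```

```bash
python3 -c "
from h import *
st(); to(.5838,.0756,.081,2.40)
c=cam('side');f=c['frame'];u=proj(c,[[.583,.0755,.09]])[0].astype(int)
cv2.imwrite('pics/d1.png',cv2.resize(f[u[1]-40:u[1]+40,u[0]-50:u[0]+50,::-1],None,fx=6,fy=6,interpolation=cv2.INTER_CUBIC))"
```

```text
t 24.05 P [0.5829 0.075  0.1516] a 2.063 tilt [ 0. -0. -1.] F [ 0.2  0.6 -0.5] open 0.0604 g 0.0 q [ 0.04  0.14  1.6  -0.    1.4  -0.45]
shift [0.    0.005 0.353] turn [-0.    -0.    -0.214] rows>= 2.2
```

View pics/d1.png

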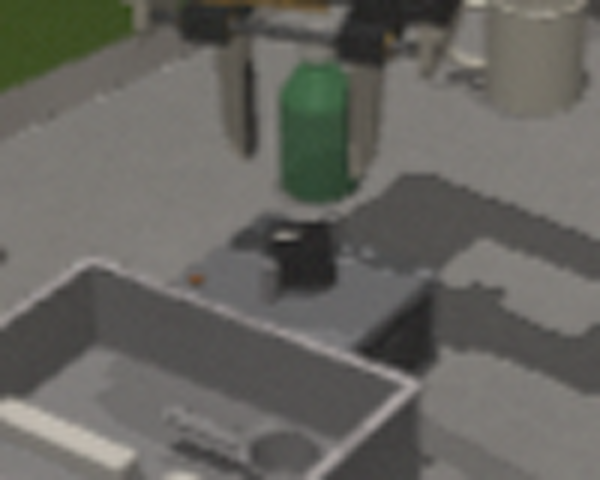

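The dial at about (303,255) has turned: its white mark is now at the back-left (288,238). I'll take the other faces.

Emit:
jog_arm(rows=[[[0, 0, 0.05], [0, 0, -0.2]], [[0, 0, 0.1], [0, 0, -0.214]], [[0, 0, 0.1], [0, 0, -0.214]], [[0, 0.005, 0.1], [0, 0, -0.214]]])

```text
t: 24.5
tool_pos: [0.5835, 0.0755, 0.1311]
orientation: [-1.149, -2.923, 0.001]
force: [0.4, -0.4, -0.4]
opening: 0.0602
gripper_force: 0.0
```

Emit:
jog_arm(rows=[[[0, 0, 0.07], [0, 0, 0]], [[0, 0, 0.14], [0, 0, 0]], [[0, 0, 0.2], [0, 0, 0]], [[0, 0, 0.24], [0, 0, 0]], [[0, 0, 0.25], [0, 0, 0]]])

```text
t: 25.0
tool_pos: [0.5826, 0.0755, 0.0795]
orientation: [-1.144, -2.923, 0.002]
force: [-0.0, -0.4, 0.7]
opening: 0.0601
gripper_force: 0.0
```

Emit:
jog_arm(rows=[[[0, 0, 0], [0, 0, 0]], [[0, 0, 0], [0, 0, 0]], [[0, 0, 0], [0, 0, 0]], [[0, 0, 0], [0, 0, 0]], [[0, 0, 0], [0, 0, 0]]], hand=1)

```text
t: 25.5
tool_pos: [0.5845, 0.0757, 0.0824]
orientation: [1.144, 2.924, 0.001]
force: [0.9, 0.3, 1.4]
opening: 0.036
gripper_force: 44.8
```

```bash
python3 -c "
from h import *
st(); print(robot.read_state()['wrist_torque'])"
```

```text
t 25.5 P [0.5845 0.0757 0.0824] a 2.396 tilt [-0.001  0.001 -1.   ] F [0.9 0.3 1.4] open 0.036 g 44.8 q [ 0.04  0.2   1.66  0.    1.27 -0.78]
[ 0.07389147 -0.26695264 -0.0422495 ]
```

Emit:
jog_arm(rows=[[[0, 0, 0], [0, 0, 0.08]], [[0, 0, 0], [0, 0, 0.17]], [[0, 0, 0], [0, 0, 0.26]], [[0, 0, 0], [0, 0, 0.35]], [[0, 0, 0], [0, 0, 0.44]]])

```text
t: 26.0
tool_pos: [0.5843, 0.0755, 0.0824]
orientation: [2.072, 2.36, 0.0]
force: [-0.4, -1.7, 2.3]
opening: 0.0361
gripper_force: 46.0
```

Emit:
jog_arm(rows=[[[0, 0, 0], [0, 0, 0.09]], [[0, 0, 0], [0, 0, 0.18]], [[0, 0, 0], [0, 0, 0.27]], [[0, 0, 0], [0, 0, 0.36]], [[0, 0, 0], [0, 0, 0.44]]])

```text
t: 26.5
tool_pos: [0.584, 0.0756, 0.0824]
orientation: [2.75, 1.518, 0.0]
force: [-2.2, -0.3, 4.8]
opening: 0.0355
gripper_force: 45.2
```

Emit:
jog_arm(rows=[[[0, 0, 0], [0, 0, 0]], [[0, 0, 0], [0, 0, 0]]])

```text
t: 26.7
tool_pos: [0.584, 0.0756, 0.0824]
orientation: [2.745, 1.528, 0.0]
force: [-3.0, 0.1, 5.1]
opening: 0.0356
gripper_force: 44.7
```

Emit:
jog_arm(rows=[[[0, 0, 0], [0, 0, 0]], [[0, 0, 0], [0, 0, 0]], [[0, 0, 0], [0, 0, 0]], [[0, 0, 0], [0, 0, 0]], [[0, 0, 0], [0, 0, 0]]], hand=-0.3)

```text
t: 27.2
tool_pos: [0.5838, 0.0756, 0.0815]
orientation: [-2.747, -1.525, 0.0]
force: [0.1, 0.3, -0.4]
opening: 0.0603
gripper_force: 0.0
```

Emit:
jog_arm(rows=[[[0, 0, -0.1], [0, 0, 0]], [[0, 0, -0.25], [0, 0, 0]], [[0, 0, -0.45], [0, 0, 0]], [[0, 0, -0.65], [0, 0, 0]], [[0, 0, -0.65], [0, 0, 0]]])

```text
t: 27.7
tool_pos: [0.5875, 0.0758, 0.2193]
orientation: [2.742, 1.522, 0.016]
force: [1.1, -0.7, 0.2]
opening: 0.0601
gripper_force: 0.0
```

```bash
python3 -c "
from h import *
st(); to(.44,-.25,.21,1.0)"
```

```text
t 27.7 P [0.5875 0.0758 0.2193] a 1.014 tilt [ 0.006  0.009 -1.   ] F [ 1.1 -0.7  0.2] open 0.0601 g 0.0 q [0.04 0.1  1.52 0.   1.51 0.6 ]
shift [-1.773  0.235  0.037] turn [ 0.006 -0.004  0.009] rows>= 7.2
```

Moving clear of the dial to check it.

Emit:
jog_arm(rows=[[[-0.95, 0.12, 0], [0, 0, 0]], [[-0.95, 0.12, 0], [0, 0, 0]], [[-0.95, 0.12, 0], [0, 0, 0]], [[-0.95, 0.12, 0], [0, 0, 0]], [[-0.95, 0.12, 0], [0, 0, 0]]])

```text
t: 28.2
tool_pos: [0.5018, -0.1024, 0.2111]
orientation: [2.75, 1.518, -0.002]
force: [1.0, -0.1, -0.5]
opening: 0.0605
gripper_force: 0.0
```

Emit:
jog_arm(rows=[[[-0.9, 0.12, 0], [0, 0, 0]], [[-0.9, 0.12, 0], [0, 0, 0]], [[-0.9, 0.12, 0], [0, 0, 0]], [[-0.9, 0.12, 0], [0, 0, 0]], [[-0.9, 0.12, 0], [0, 0, 0]]])

```text
t: 28.7
tool_pos: [0.4274, -0.2666, 0.2111]
orientation: [2.75, 1.519, -0.002]
force: [0.1, 0.7, -0.1]
opening: 0.0604
gripper_force: 0.0
```

```bash
python3 -c "
from h import *
st()
c=cam('top');f=c['frame']
cv2.imwrite('pics/fin.png',cv2.resize(f[120:240,140:300,::-1],None,fx=5,fy=5,interpolation=cv2.INTER_CUBIC))"
```

```text
t 28.7 P [ 0.4274 -0.2666  0.2111] a 1.009 tilt [-0.001 -0.    -1.   ] F [ 0.1  0.7 -0.1] open 0.0604 g 0.0 q [-0.66 -0.13  1.76 -0.    1.51 -0.1 ]
```

View pics/fin.png

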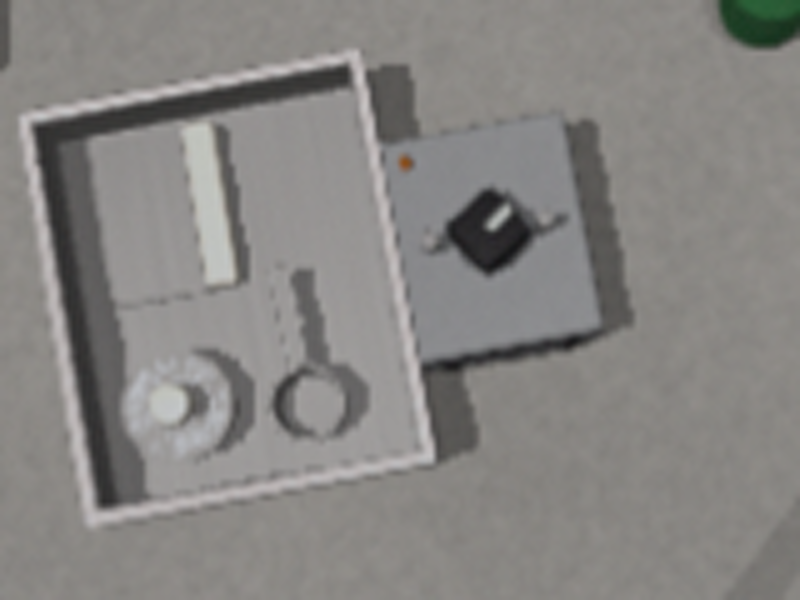

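All three tools are in the well: scraper (180,215), cutter (180,403), scoop (315,402). The dial mark has gone from lower left to upper right (500,215), about half a turn, which fits the last position.

```bash
python3 -c "
from h import *
print(robot.close_job())"
```

```text
the job is handed in; nothing more can be done
None
```

The scraper, cutter and scoop are in the well, the dial was then turned two clicks and in the last picture rests at its last position by itself, and I handed the job in at about 29 s of the 72 s allowed; no verdict came back.

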